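Run a fingertip along the hair-pin organiser to shut its row of lids

ROBOT

A 6-joint arm with a two-finger parallel gripper is mounted at the origin on the work surface. World frame = base frame: x ahead of the robot, y to its left, z up, the work surface at z = 0. Lengths are in m, angles in degrees, forces in N, time in s.
With the tool pointing down it reaches from about 0.25 to 0.725 m from the base axis. Payload 9.7 kg.
Tool frame: the origin (TCP) lies between the finger pads; the fingertips stand 11 mm ahead of it and the grasp point (between the pads) lies 8 mm behind it; y points along the fingers, x is the direction in which the jaws open and shut, and the axes are right-handed (so a half turn about y gives the same grasp; the last joint's range is limited). The gripper opens to 85 mm and grips with 20 to 120 N. Pads are 22 mm wide; open, the fingers measure 114 mm over their backs; the gripper's body (76 mm by 85 mm) begins 54 mm behind the grasp point. The pads swing forward as they close: fully open they stand 13 mm farther back than shut.
Start: joints at [65.718, 4.979, 10.078, 95.1, 0, 90], TCP at [0.226, 0.501, 0.242] pointing down, gripper open.
Joint ranges: [-179.16, 179.16], [-48.56, 103.87], [-65.8, 70.77], [-126.05, 130.52], [-82.76, 87.17], [-180, 180]. Speed limits (degrees/s): [127.2, 127.2, 147.25, 180, 180, 180].

INTERFACE

Orientations are given as [roll, pitch, yaw] about the fixed x, y, z axes, in that order (R = Rz(yaw) Ry(pitch) Rx(roll)).
In Python, from workcell import bot, vision gives the robot as it stands. The module is installed in compiled form; this text tells all that it offers.
- The arm moves only by the shell command python3 -m crank 'ROWS' [OPENING] [FORCE]. ROWS is text: rows parted by semicolons, each of 6 numbers parted by spaces: the shift along the tool's x, y, z in m, then the turn, a rotation vector about the tool's x, y, z in rad. A call has 1 to 8 rows; each row is the pose to reach, as a shift and turn from the pose commanded when the call began, along the tool's axes at that moment; what a row does not reach only later rows make up. A row lasts 1/10 s, in which the tool goes at most 50 mm and 8.59 degrees, less where a joint would pass 70% of its speed; a pose out of reach is approached as far as the arm can. A call with a gripper value outside its range is refused whole. OPENING is the gripper's target within -1 to 1 (shut at 1, half-way at 0, fully open at -1), set as the call begins (- or left out, the last holds). The fingers move at their own pace and stop on an object; FORCE is the grip in N (left out, the last holds). Time passes only in rows, so rows that repeat a pose let the fingers close. It gives the time, the measured TCP pose, the force and the opening at its end, in the units of the state.
- bot.get_obs(): the state, without advancing time (a new reading comes with each control period).
- vision.camera(name): name is "scene" or "top" or "wrist"; returns the picture (400x640x3 uint8, red, green, blue); there is no depth.
- vision.get_calibration(name): a dict with "fx", "fy", "cx", "cy" (pixels), "rvec" (rotation vector, rad) and "tvec" (3), from world to camera coordinates, as OpenCV has them. Camera axes: x right, y down, z forward; pixel columns grow to the right and rows downward; lengths in m; the calibration is good to about 2 mm. The wrist camera is an equidistant fisheye: a pixel r from the principal point sees the ray r / f radians off the axis. A picture is of the moment at which its call begins: read the wrist's pose just before it. get_calibration takes no time and is no camera call; for the wrist camera it gives the pose at the moment of the call.
- bot.job_done(): hands the job in, once; it reports no verdict.
The state is a dict: "time": time; "q": joint angles; "qd": joint speeds; "joint_efforts": joint torques, N m; "ee_pos": TCP position; "tcp_rot": TCP orientation; "wrist_force": force on the tool from outside, world axes, zero at the start; "torque": the same for the moment, N m; "opening": finger opening in m.
Only numpy, scipy, OpenCV 4.12 (cv2) and the standard library are available. Lean on these libraries where they do the work, as an engineer would, in place of code of your own. Each camera call takes 0.05 s, during which the arm holds its last target. There are 200 camera calls.

TASK

Five little flap lids of the hair-pin organiser stand ajar: starting at the flat end block on the lids' hinge side, run the shut fingertips lightly along the row in one continuous stroke, keeping them down close to the row, so that the lids are pushed down one after the other and all five lie shut. Only touch, do not pinch or lift anything and do not bend a lid further open; leave the other things on the ledge where they are.

Things in the scene. Friction and masses are not known exactly. Their poses are not given: they have to be found in the camera images.
- organiser: Grey plastic hair-pin organiser stuck to the ledge (fixed), 46 mm wide, 30 mm high. Origin: on the ledge under the middle of the row; x runs along the row from first lid to last, y across, z up. Five 38 mm compartments, x = -95 to +95 mm. Before lid 1 a solid flat end block (x = -121 to -95 mm, top at 33 mm); past lid 5 a thin (6 mm) half-round tab out to x = +118 mm.
- row_start (a point): Centre of the top of the flat end block, level with the tops of shut lids (33 mm above the ledge), 13 mm before the first lid's hinge.
- row_end (a point): Point where the free edge of the last lid lies when it is shut (33 mm above the ledge), 203 mm from row_start along the row.
- lid1 (a joint): Hinge angle of lid 1 (rad): 0 shut flat, grows as it opens, starts at 0.30 to 0.55. White flap, 37 mm long along the row, 44 mm wide, 3 mm thick; its hinge lies across the row at x = -95 mm of the organiser, 30 mm up; the free edge points along +x. It stays where it is left; under 1 N at the free edge moves it, about 4 N close to the hinge.
- lid1_edge (a point): Middle of the free edge of lid 1, on its upper face; moves with the lid (33 mm above the ledge when shut).
- lid2 (a joint): Hinge angle of lid 2 (rad): 0 shut flat, grows as it opens, starts at 0.30 to 0.55. White flap, 37 mm long along the row, 44 mm wide, 3 mm thick; its hinge lies across the row at x = -57 mm of the organiser, 30 mm up; the free edge points along +x. It stays where it is left; under 1 N at the free edge moves it, about 4 N close to the hinge.
- lid2_edge (a point): Middle of the free edge of lid 2, on its upper face; moves with the lid (33 mm above the ledge when shut).
- lid3 (a joint): Hinge angle of lid 3 (rad): 0 shut flat, grows as it opens, starts at 0.30 to 0.55. White flap, 37 mm long along the row, 44 mm wide, 3 mm thick; its hinge lies across the row at x = -19 mm of the organiser, 30 mm up; the free edge points along +x. It stays where it is left; under 1 N at the free edge moves it, about 4 N close to the hinge.
- lid3_edge (a point): Middle of the free edge of lid 3, on its upper face; moves with the lid (33 mm above the ledge when shut).
- lid4 (a joint): Hinge angle of lid 4 (rad): 0 shut flat, grows as it opens, starts at 0.30 to 0.55. White flap, 37 mm long along the row, 44 mm wide, 3 mm thick; its hinge lies across the row at x = 19 mm of the organiser, 30 mm up; the free edge points along +x. It stays where it is left; under 1 N at the free edge moves it, about 4 N close to the hinge.
- lid4_edge (a point): Middle of the free edge of lid 4, on its upper face; moves with the lid (33 mm above the ledge when shut).
- lid5 (a joint): Hinge angle of lid 5 (rad): 0 shut flat, grows as it opens, starts at 0.30 to 0.55. White flap, 37 mm long along the row, 44 mm wide, 3 mm thick; its hinge lies across the row at x = 57 mm of the organiser, 30 mm up; the free edge points along +x. It stays where it is left; under 1 N at the free edge moves it, about 4 N close to the hinge.
- lid5_edge (a point): Middle of the free edge of lid 5, on its upper face; moves with the lid (33 mm above the ledge when shut).
- tin: Bystander: round aluminium tin, 44 mm across, 24 mm high, beside the organiser. Origin: centre of its underside.
- hair_clip: Bystander: black plastic hair clip lying flat, 68 mm long, 20 mm wide, 12 mm high, on the other side of the organiser. Origin: underside, centre.
- hairbrush: Bystander: wooden hairbrush lying bristles down, 215 mm long, 50 mm wide, 34 mm high, beyond the organiser. Origin: underside, middle.
- tumbler: Bystander: white tumbler, 72 mm across, 90 mm high, to the right. Origin: centre of its underside.
- comb: Bystander: black comb lying flat, 150 mm long, 5 mm high, to the right. Origin: underside, middle.
- soap: Bystander: yellow soap bar, 85 x 55 x 28 mm, in the lower tray of the pink two-tier caddy (fixed, 250 x 160 x 190 mm, on the left). Origin: centre of its underside.
- conditioner: Bystander: closed white bottle, 60 mm across, 170 mm high, in the upper tray of the caddy; its top is about 310 mm above the ledge. Origin: centre of its underside.
There are look-alikes about, which are no part of the job. What is meant by the organiser is not red, and is the smaller of those in its own colour.

How it is judged (in metres and radians):
On the way, in this order (a step that is already met when the one before it is completed fails the run):
1. lid 1 from the end block is stroked shut (value of joint lid1 below 0.12 rad), for 0.05 s.
2. lid 2 from the end block is stroked shut (value of joint lid2 below 0.12 rad), for 0.05 s.
3. lid 3 from the end block is stroked shut (value of joint lid3 below 0.12 rad), for 0.05 s.
4. lid 4 from the end block is stroked shut (value of joint lid4 below 0.12 rad), for 0.05 s.
5. lid 5 from the end block is stroked shut (value of joint lid5 below 0.12 rad), for 0.05 s.
At the end, for the whole second after the job is handed in: All five lids are shut (each hinge below 0.12 rad, a gap of at most about 4 mm at the free edge), shut in order from the end block, and every bystander is within 20 mm of where it stood (value of joint each of lid1, lid2, lid3, lid4, lid5 below 0.12 rad and distance of each of tin, hair_clip, hairbrush, tumbler, comb, soap, conditioner from where it was at the start of the episode below 0.02 m); the robot touches nothing.
It fails at once if a lid is bent further open (above 0.8 rad) (value of joint any of lid1, lid2, lid3, lid4, lid5 above 0.8 rad).
It fails at once if the organiser or a lid is pressed hard (over 30 N) (contact force between any of the arm, the fingers and organiser above 30 N).
It fails at once if the fingers leave the row in mid-stroke (fingertips more than about 35 mm above the shut lids after lid 1 is shut and before lid 5 is pushed down) (value of joint lid1 below 0.12 rad and value of joint lid5 above 0.2 rad and z of the grasp point in the frame of organiser above 0.087 m).
It fails at once if a bystander is shifted, lifted or carried (over 20 mm) (distance of any of tin, hair_clip, hairbrush, tumbler, comb, soap, conditioner from where it was at the start of the episode above 0.02 m).
It also fails if it takes over 38 s, if anything falls off the work surface, if the arm or the gripper's body presses on something with over 40 N, if the wrist force passes 120 N, or if a joint passes its speed limit or range.

## Working session

There is one attempt and no reset: what is moved stays moved. The work goes in short steps, Python scripts to look and compute and a shell command to move; the robot and the scene stay as the last step left them, time stands still between calls to the robot, and variables do not carry over. Pictures are saved under pics/ and viewed, about 8 in all and at most 12, crops included, and the job is handed in when it is done.

```bash
mkdir -p pics; cat > h.py <<'E'
import numpy as np, cv2
from workcell import bot, vision
def grab(n,f):
    c=vision.get_calibration(n); im=vision.camera(n); cv2.imwrite('pics/'+f,im[:,:,::-1]); return im,c
def ray(c,u,v,fish=False):
    R=cv2.Rodrigues(np.array(c['rvec'],float))[0]; t=np.array(c['tvec'],float).ravel()
    x=np.array([(u-c['cx'])/c['fx'],(v-c['cy'])/c['fy']])
    if fish:
        r=np.linalg.norm(x); d=np.r_[x/r*np.sin(r),np.cos(r)] if r>0 else np.array([0,0,1.])
    else: d=np.r_[x,1]
    return -R.T@t, R.T@d
def onz(c,u,v,z,fish=False):
    o,d=ray(c,u,v,fish); return o+d*(z-o[2])/d[2]
def cross(r1,r2):
    A=np.c_[r1[1],-r2[1]]; s=np.linalg.lstsq(A,r2[0]-r1[0],rcond=None)[0]
    p,q=r1[0]+s[0]*r1[1],r2[0]+s[1]*r2[1]; return (p+q)/2,np.linalg.norm(p-q)
E
python3 - <<'E'
from h import *
a,ca=grab('top','top1.png'); b,cb=grab('scene','scene1.png')
cv2.imwrite('pics/both.png',cv2.resize(np.vstack([a,b])[:,:,::-1],(480,600)))
for c in(ca,cb): print(ray(c,320,200),c['fx'])
o=bot.get_obs();print(o)
E
```

```text
(array([0.3112263 , 0.03003406, 1.4122216 ]), array([ 0.15363372,  0.00252849, -0.98812952])) 490.9254008942999
(array([ 1.31176047, -0.45924889,  0.86249869]), array([-0.67221603,  0.39305788, -0.62759713])) 460.06781061041823
{'time': 0.1, 'q': array([ 6.57181809e+01,  5.00711392e+00,  1.00391828e+01,  9.50966551e+01,
       -1.16531476e-03,  8.99987163e+01]), 'qd': array([ 0.08142665, -0.0850505 ,  0.11344783, -0.04879596, -0.03596021,
       -0.02757793]), 'joint_efforts': array([-2.95785630e-04, -5.21564269e+01,  4.65653872e+01,  1.60597108e-02,
       -4.54405972e-05, -2.53651521e-06]), 'ee_pos': array([0.22610839, 0.50118501, 0.24166363]), 'tcp_rot': array([-9.00011639e+01,  6.45862305e-02,  6.57194646e+01]), 'wrist_force': array([ 0.26768417,  0.3581807 , -0.13432797]), 'torque': array([ 0.01992545, -0.04306282, -0.01790356]), 'opening': 0.08492787664602973}
```

View pics/top1.png

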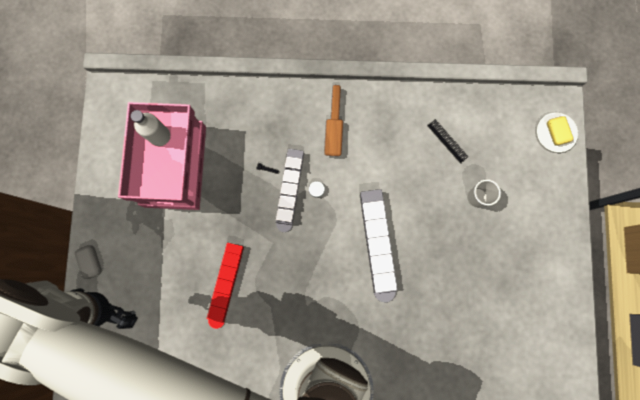

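View pics/scene1.png

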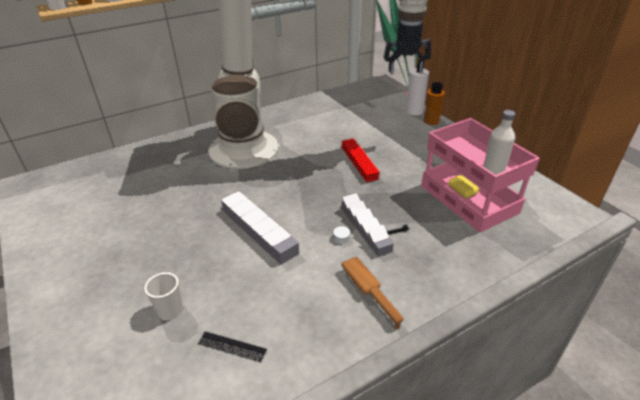

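Three candidates in the top view: a red one (225,285), a large grey/white one (380,245) and a small grey/white one (290,187). The small grey one between the clip and the tin fits, since it is not red and is the smaller of the grey ones. I'll confirm with one enlarged crop.

```bash
python3 - <<'E'
from h import *
a=cv2.imread('pics/top1.png')[135:245,240:340]; b=cv2.imread('pics/scene1.png')[180:270,320:420]
cv2.imwrite('pics/crop1.png',np.hstack([cv2.resize(a,(400,440),interpolation=2),cv2.resize(b,(400,440),interpolation=2)]))
c=vision.get_calibration('top')
for u,v,z in[(296,149,.033),(285,228,.006),(380,245,.03),(317,189,.024),(268,168,.01),(335,120,.034)]: print(u,v,onz(c,u,v,z))
E
```

```text
296 149 [0.67267053 0.10718365 0.033     ]
285 228 [0.44552758 0.13180591 0.006     ]
380 245 [ 0.4031305  -0.13869735  0.03      ]
317 189 [0.5587666 0.0431234 0.024    ]
268 168 [0.61929597 0.18809527 0.01      ]
335 120 [ 0.76258095 -0.00329027  0.034     ]
```

View pics/crop1.png

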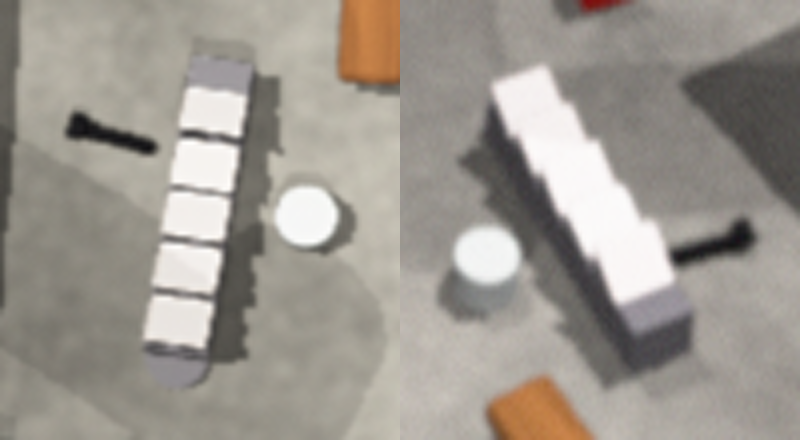

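The crop confirms it: grey body, flat end block at the far end (top-view pixel ~(295,154)), five ajar white lids, and the half-round tab at the near end (~(284,228)). So the stroke runs from far to near. I'll move to a viewing place in front of it with the fingers shut.

```bash
R="-0.267 0 -0.333 0 1.25 0"; python3 -m crank '-0.267 0 -0.333 0 1.25 0;-0.267 0 -0.333 0 1.25 0;-0.267 0 -0.333 0 1.25 0;-0.267 0 -0.333 0 1.25 0;-0.267 0 -0.333 0 1.25 0;-0.267 0 -0.333 0 1.25 0;-0.267 0 -0.333 0 1.25 0;-0.267 0 -0.333 0 1.25 0' 1 20
python3 - <<'E'
from h import *
o=bot.get_obs();print(o['time'],o['ee_pos'],o['tcp_rot'],o['q'])
E
```

```text
time: 0.9
ee_pos: [0.4081, 0.143, 0.2422]
tcp_rot: [-90.0, -0.0, -3.4]
wrist_force: [0.6, 1.0, -0.1]
opening: -0.0002
0.9 [0.40807411 0.14295729 0.24220447] [-8.99926341e+01 -9.28095026e-03 -3.38004847e+00] [ 1.93044359e+01 -1.10091599e+01 -5.23235685e+00  9.57653993e+01
  3.21685368e-03  1.12684484e+02]
```

```bash
python3 -m crank '0.05 0 -0.01 0 0.05 0;0.10 0 -0.01 0 0.05 0;0.14 0 -0.01 0 0.05 0;0.14 0 -0.01 0 0.05 0;0.14 0 -0.01 0 0.05 0'
python3 - <<'E'
from h import *
o=bot.get_obs();print(o['time'],o['ee_pos'],o['tcp_rot'],o['q'])
im,c=grab('wrist','w1.png'); print(ray(c,320,200,True),c['fx'],c['cx'],c['cy'])
E
```

```text
time: 1.4
ee_pos: [0.5472, 0.1272, 0.2408]
tcp_rot: [-90.1, 0.2, -5.9]
wrist_force: [-0.3, 0.3, -0.2]
opening: 0.0001
1.4 [0.54721289 0.12722357 0.2407894 ] [-90.05293633   0.16522542  -5.94918721] [1.30865154e+01 6.76839015e+00 1.18505223e+01 9.52555879e+01
 3.84784886e-03 1.09035620e+02]
(array([0.5546416 , 0.19470578, 0.37237515]), array([-0.03813079, -0.28090988, -0.95897637])) 309.70691628693146 321.7827504133904 195.8626256046413
```

View pics/w1.png

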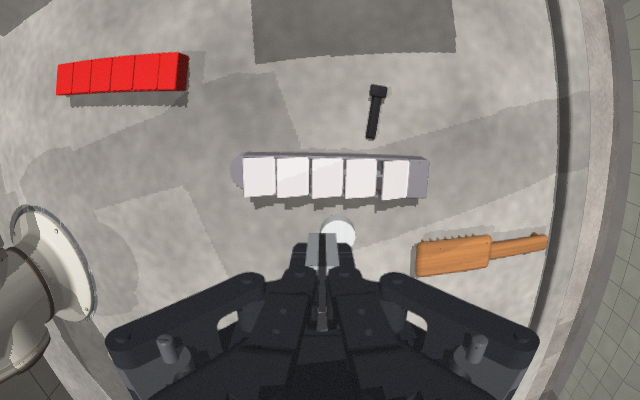

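Wrist view: the organiser spans (230–428, 152–200), with the tab at (232,170), lids in white, and the end block at (418,180). The tin is behind the fingers at (338,233). I'll take a second wrist view for height.

```bash
python3 - <<'E'
from h import *; import pickle
c=vision.get_calibration('wrist'); pickle.dump(c,open('c1.p','wb'))
E
python3 -m crank '0.05 0 0 0 0 0;0.07 0 0 0 0 0;0.07 0 0 0 0 0;0.07 0 0 0 0 0'
python3 - <<'E'
from h import *; import pickle
im,c=grab('wrist','w2.png'); pickle.dump(c,open('c2.p','wb'))
a=cv2.imread('pics/w1.png')[143:213,225:435]; b=im[133:213,165:375,::-1]
cv2.imwrite('pics/crop2.png',np.vstack([cv2.resize(a,(798,266),interpolation=2),cv2.resize(b,(798,304),interpolation=2)]))
E
```

```text
time: 1.85
ee_pos: [0.6157, 0.1206, 0.243]
tcp_rot: [-90.0, -0.0, -5.9]
wrist_force: [-0.5, 0.2, 0.7]
opening: -0.0003
```

View pics/crop2.png

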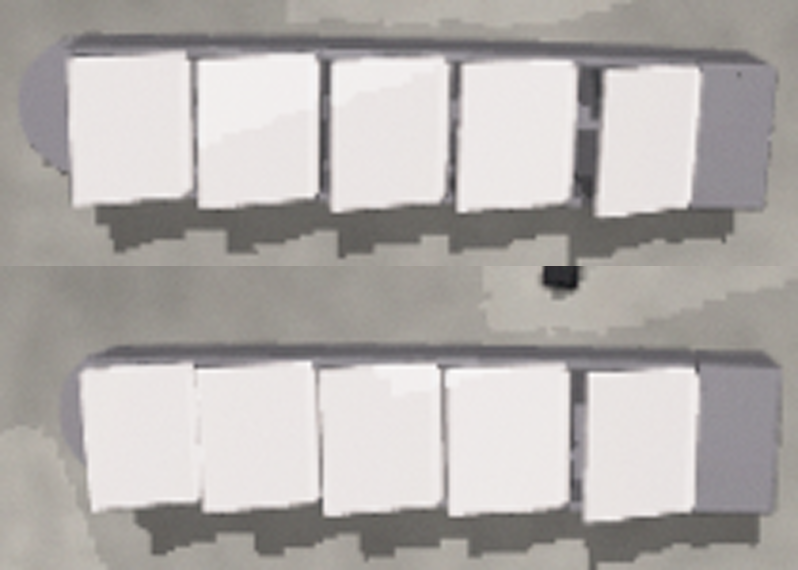

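```bash
python3 - <<'E'
from h import *; import pickle
c1,c2=[pickle.load(open(f,'rb')) for f in('c1.p','c2.p')]
ct=vision.get_calibration('top')
P1=[(698,62),(695,208),(775,65),(765,210)];P2=[(698,367),(695,511),(780,367),(777,515)]
A=[]
for p,q in zip(P1,P2):
    u=(225+(p[0]+.5)/3.8-.5,143+(p[1]+.5)/3.8-.5); v=(165+(q[0]+.5)/3.8-.5,133+(q[1]-265.5)/3.8-.5)
    X,e=cross(ray(c1,*u,True),ray(c2,*v,True)); print(X.round(4),round(e,4),onz(c1,*u,.033,True).round(4),onz(c2,*v,.033,True).round(4)); A.append((onz(c1,*u,.033,True)+onz(c2,*v,.033,True))/2)
print('block centre',np.mean(A,0))
# far end tab tip, view1/view2, ledge height or top?
for z in(.003,.03):print(onz(c1,225+20/3.8,143+105/3.8,z,True),onz(c2,165+60/3.8,133+(400-266)/3.8,z,True))
# sides of row at the last lid hinge side: body top edge upper corners
for z in(.03,): print('body edge +y',onz(c1,225+75/3.8,143+50/3.8,z,True),onz(c1,225+760/3.8,143+60/3.8,z,True))
for u,v in[(240+192/4,135+55/4),(240+253/4,135+62/4)]:print('top',onz(ct,u,v,.033))
print(bot.get_obs()['ee_pos'],bot.get_obs()['time'])
E
```

```text
[0.647  0.132  0.0282] 0.0011 [0.6458 0.1334 0.033 ] [0.6466 0.1322 0.033 ]
[0.6418 0.0897 0.0381] 0.0004 [0.6432 0.088  0.033 ] [0.6421 0.0885 0.033 ]
[0.6713 0.1297 0.0302] 0.0005 [0.6704 0.1305 0.033 ] [0.6709 0.13   0.033 ]
[0.6676 0.0834 0.0287] 0.0002 [0.6662 0.0849 0.033 ] [0.667  0.0846 0.033 ]
block centre [0.65653378 0.10900624 0.033     ]
[0.4316404  0.13600366 0.003     ] [0.43222939 0.14066802 0.003     ]
[0.44054505 0.14029716 0.03      ] [0.44606459 0.14410848 0.03      ]
body edge +y [0.46060946 0.15492493 0.03      ] [0.66699606 0.13143446 0.03      ]
top [0.67273303 0.13031056 0.033     ]
top [0.6688353  0.08609823 0.033     ]
[0.61556078 0.12068863 0.24332708] 1.9
```

Measured: block centre (0.6565, 0.109), top ≈ 0.031 triangulated (0.033 by the text), row axis at yaw ≈ −6.5°, stroke toward the robot. Next I'll move over the block and come down near it.

```bash
python3 -m crank '0.047 0.02 -0.0074 0 0.01 0;0.047 0.05 -0.0074 0 0.01 0;0.047 0.09 -0.0074 0 0.01 0;0.047 0.13 -0.0074 0 0.01 0;0.047 0.16 -0.0074 0 0.01 0;0.047 0.178 -0.0074 0 0.01 0;0.047 0.178 -0.0074 0 0.01 0;0.047 0.178 -0.0074 0 0.01 0'
python3 - <<'E'
from h import *
o=bot.get_obs();print(o['ee_pos'],o['tcp_rot'])
im,c=grab('wrist','w3.png'); cv2.imwrite('pics/crop3.png',cv2.resize(im[130:290,120:400,::-1],(784,448),interpolation=2))
E
```

```text
time: 2.7
ee_pos: [0.6623, 0.1085, 0.066]
tcp_rot: [-90.0, -0.1, -6.4]
wrist_force: [0.6, 0.1, 0.1]
opening: -0.0002
[0.66227181 0.1084937  0.06597463] [-8.99772682e+01 -7.02329299e-02 -6.44548424e+00]
```

View pics/crop3.png

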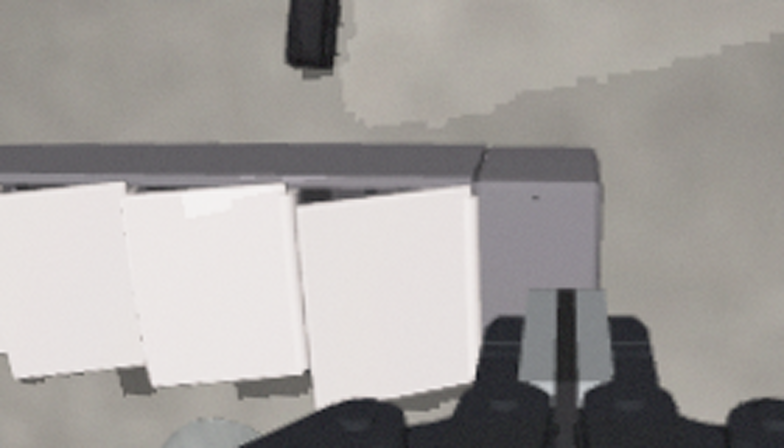

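The fingertips (crop (565,300)) hang over the end block, clear of lid 1. Now a gentle probe down onto the block.

```bash
python3 -m crank '0 0.004 0 0 0 0;0 0.008 0 0 0 0;0 0.012 0 0 0 0;0 0.015 0 0 0 0;0 0.017 0 0 0 0;0 0.017 0 0 0 0;0 0.017 0 0 0 0'
for i in 1 2; do :; done; python3 -m crank '0 0.001 0 0 0 0;0 0.002 0 0 0 0;0 0.002 0 0 0 0'
```

```text
time: 3.45
ee_pos: [0.6626, 0.1081, 0.0473]
tcp_rot: [-90.0, 0.0, -6.5]
wrist_force: [0.3, -0.0, 0.3]
opening: 0.0003
time: 3.75
ee_pos: [0.6626, 0.1081, 0.0452]
tcp_rot: [-90.0, 0.0, -6.5]
wrist_force: [0.5, -1.4, 0.3]
opening: 0.0
```

```bash
python3 -m crank '0 0.0007 0 0 0 0;0 0.0007 0 0 0 0;0 0.0007 0 0 0 0'
python3 -m crank '0 0.0007 0 0 0 0;0 0.0007 0 0 0 0;0 0.0007 0 0 0 0'
```

```text
time: 4.05
ee_pos: [0.6626, 0.1081, 0.0446]
tcp_rot: [-90.0, 0.0, -6.5]
wrist_force: [-0.7, -0.0, 0.2]
opening: 0.0004
time: 4.35
ee_pos: [0.6627, 0.1081, 0.0441]
tcp_rot: [-90.0, -0.0, -6.5]
wrist_force: [-0.4, -1.0, 2.8]
opening: -0.0001
```

Contact at TCP z ≈ 0.0441 (2.8 N), which agrees with a block top of 0.033. I'll lift 2 mm and start the stroke.

```bash
python3 -m crank '0 -0.002 0 0 0 0;-0.003 -0.002 0 0 0 0;-0.006 -0.002 0 0 0 0;-0.009 -0.002 0 0 0 0;-0.012 -0.002 0 0 0 0;-0.015 -0.002 0 0 0 0;-0.018 -0.002 0 0 0 0;-0.021 -0.002 0 0 0 0'
```

```text
time: 5.15
ee_pos: [0.6417, 0.1105, 0.0461]
tcp_rot: [-90.0, -0.0, -6.5]
wrist_force: [-0.2, 0.4, 0.6]
opening: -0.0
```

```bash
python3 -m crank '-0.003 0 0 0 0 0;-0.006 0 0 0 0 0;-0.009 0 0 0 0 0;-0.012 0 0 0 0 0;-0.015 0 0 0 0 0;-0.018 0 0 0 0 0;-0.021 0 0 0 0 0;-0.024 0 0 0 0 0'
python3 -m crank '-0.003 0 0 0 0 0;-0.006 0 0 0 0 0;-0.009 0 0 0 0 0;-0.012 0 0 0 0 0;-0.015 0 0 0 0 0;-0.018 0 0 0 0 0;-0.021 0 0 0 0 0;-0.024 0 0 0 0 0'
python3 - <<'E'
from h import *
im,c=grab('wrist','w4.png'); cv2.imwrite('pics/crop4.png',cv2.resize(im[130:290,120:480,::-1],(792,352),interpolation=2))
E
```

```text
time: 5.95
ee_pos: [0.6177, 0.1132, 0.0459]
tcp_rot: [-90.0, 0.0, -6.5]
wrist_force: [0.5, -0.1, 0.7]
opening: 0.0003
time: 6.75
ee_pos: [0.5938, 0.1159, 0.0459]
tcp_rot: [-90.0, 0.0, -6.5]
wrist_force: [1.3, 0.6, 0.4]
opening: 0.0002
```

View pics/crop4.png

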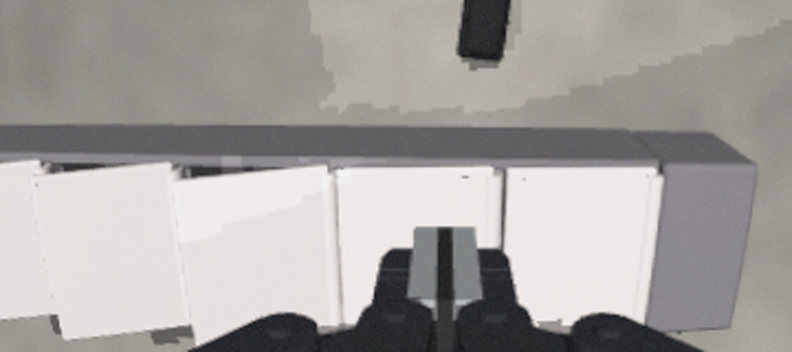

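Lid 1 lies shut (580,240), lid 2 is under the tips, and lids 3–5 are still ajar. Forces are about 1 N, so I'll carry on.

```bash
python3 -m crank '-0.004 0 0 0 0 0;-0.008 0 0 0 0 0;-0.012 0 0 0 0 0;-0.016 0 0 0 0 0;-0.020 0 0 0 0 0;-0.024 0 0 0 0 0;-0.028 0 0 0 0 0;-0.032 0 0 0 0 0'
python3 -m crank '-0.004 0 0 0 0 0;-0.008 0 0 0 0 0;-0.012 0 0 0 0 0;-0.016 0 0 0 0 0;-0.020 0 0 0 0 0;-0.024 0 0 0 0 0;-0.028 0 0 0 0 0;-0.032 0 0 0 0 0'
```

```text
time: 7.6
ee_pos: [0.562, 0.1196, 0.046]
tcp_rot: [-90.0, -0.0, -6.5]
wrist_force: [2.1, -0.5, 0.8]
opening: 0.0
time: 8.4
ee_pos: [0.5303, 0.1232, 0.046]
tcp_rot: [-90.0, -0.0, -6.5]
wrist_force: [1.9, -0.7, 1.4]
opening: 0.0005
```

```bash
python3 -m crank '-0.004 0 0 0 0 0;-0.008 0 0 0 0 0;-0.012 0 0 0 0 0;-0.016 0 0 0 0 0;-0.020 0 0 0 0 0;-0.024 0 0 0 0 0;-0.028 0 0 0 0 0;-0.032 0 0 0 0 0'
python3 -m crank '-0.004 0 0 0 0 0;-0.008 0 0 0 0 0;-0.012 0 0 0 0 0;-0.016 0 0 0 0 0;-0.020 0 0 0 0 0;-0.024 0 0 0 0 0;-0.028 0 0 0 0 0;-0.032 0 0 0 0 0'
python3 -m crank '-0.004 0 0 0 0 0;-0.008 0 0 0 0 0;-0.008 0 0 0 0 0;-0.008 0 0 0 0 0'
```

```text
time: 9.2
ee_pos: [0.4983, 0.1268, 0.0459]
tcp_rot: [-90.0, 0.0, -6.5]
wrist_force: [-1.0, -0.4, 0.3]
opening: 0.0002
time: 10.0
ee_pos: [0.4665, 0.1304, 0.0459]
tcp_rot: [-90.0, 0.0, -6.5]
wrist_force: [0.1, 0.3, 0.3]
opening: 0.0001
time: 10.4
ee_pos: [0.4589, 0.1313, 0.0459]
tcp_rot: [-90.0, -0.0, -6.5]
wrist_force: [-0.3, 0.0, -0.3]
opening: 0.0001
```

```bash
python3 -m crank '0 -0.004 0 0 0 0;0 -0.015 0 0 0 0;0 -0.04 0 0 0 0;0 -0.07 0 0 0 0;0 -0.1 0 0 0 0;0 -0.12 0 0 0 0;0 -0.12 0 0 0 0;0 -0.12 0 0 0 0'
python3 - <<'E'
from h import *
im,c=grab('wrist','w5.png'); s,_=grab('scene','scene2.png'); a=im[120:240,220:460,::-1]; b=s[180:270,320:440,::-1]
cv2.imwrite('pics/crop5.png',np.vstack([cv2.resize(a,(600,300),interpolation=2),cv2.resize(b[:75],(480,300),interpolation=2).copy() if 0 else cv2.copyMakeBorder(cv2.resize(b,(400,300),interpolation=2),0,0,0,200,cv2.BORDER_CONSTANT)]))
s0=cv2.imread('pics/scene1.png'); d=cv2.absdiff(s0,np.ascontiguousarray(s[:,:,::-1])).max(2)
for n,(u,v) in dict(tin=(342,236),clip=(399,230),brush=(370,290),tumbler=(164,297),comb=(232,346),soap=(463,186),cond=(500,145)).items(): print(n,(d[v-12:v+12,u-15:u+15]>40).mean().round(3))
E
```

```text
time: 11.2
ee_pos: [0.4592, 0.1313, 0.1664]
tcp_rot: [-90.0, -0.1, -6.5]
wrist_force: [0.4, -0.8, -0.7]
opening: 0.0002
tin 0.0
clip 0.028
brush 0.0
tumbler 0.0
comb 0.0
soap 0.0
cond 0.001
```

View pics/crop5.png

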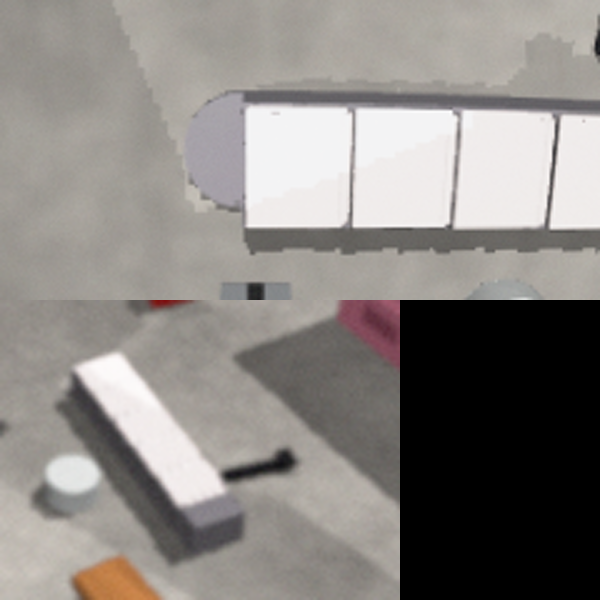

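All five lids lie flat and flush in both views, the bystanders are unchanged, and the arm is clear. I'm handing in.

```bash
python3 -c "
from workcell import bot
print(bot.job_done())"
```

```text
the job is handed in; nothing more can be done
None
```

The job is handed in: all five lids of the small grey organiser, the one between the hair clip and the tin, look shut. I touched the shut fingertips down on the far end block (contact at 2.8 N). I then raised them 2 mm and ran them 205 mm along the row at that height, and lifted clear.

- **Order and force:** Partway along, the wrist view showed lids 1 and 2 down and lids 3 to 5 still ajar. The wrist readings, taken at the end of each move, stayed at about 2.5 N or less. The stroke was one path sent in short runs, with one brief stop for a picture.
- **Final state:** After the stroke, the scene view shows the whole row lying flat, and the wrist view, which covers lids 3 to 5 fully, agrees. I did not measure the hinge angles, but the 2 mm clearance allows at most about 0.055 rad, against the 0.12 limit.
- **Bystanders:** Comparing the scene pictures from before and after showed essentially no change around any of the seven. The largest was 2.8 % of pixels near the clip, which also takes in the lid row beside it.
- **Disagreement:** The four block corners came out at 28 to 38 mm high from two wrist views (average about 31 mm), while the text says 33 mm. The touch on the block agreed with 33 mm, so I used that.

The robot's clock stood at about 11.3 s of the 38 s allowed.

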